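Demould a brittle ink block and lay it in the drying rack

TASK

Take the freshly cast ink block out of the open white mould and lay it flat, top side up, in the empty lane of the wooden drying rack, its two ends sticking out past the fences like the finished blocks beside it; the grey felt pad is free for putting it down to change your grip. The wax is brittle, so squeeze or press it with no more than 50 N, and never drop it or bang it. Leave the finished blocks and everything else where they are.

Things in the scene. Friction and masses are not known exactly. Their poses are not given: they have to be found in the camera images.
- casting: the freshly cast block of black ink wax, brittle, 50 to 100 g: a bar 60 (x) x 36 (y) x 24 (z) mm, with a slightly paler rectangle on its top. Origin at the centre of its underside, x along its length, z up. It starts lying in the mould. It cracks if squeezed between the fingers with more than 50 N (each finger), or pressed or bumped against anything with more than 50 N
- mould: white mould: base 100 (x) x 84 x 8 mm and, at each end, a U-shaped block up to 36 mm above the table around the casting's end (cavity 64 x 40 mm, floor 8 mm above the table). Between the U's the middle 40 mm of both long sides is open: grip there, across the width, and lift straight up 35 mm. Origin on the table under the cavity's centre, x along the casting
- rack: fixed wooden drying rack: board 110 (x) x 190 (y) x 8 mm; four fences 36 mm long (x), 8 thick, tops 40 mm above the table, at y = -84, -28, 28, 84 mm, make three lanes 48 mm wide, middles at y = -56, 0, 56 mm. A block lies along x, its ends 12 mm out past the fences: there is room for fingers at its ends, none beside it. Origin on the table under the board's centre
- slip: thin slip of white paper 70 x 30 mm (no thickness to speak of) fixed on the rack's board in the empty lane. Origin at the middle of that lane, on the board's top (8 mm above the table), x along the lane.
- felt: fixed grey felt pad 140 x 140 x 4 mm on the table between mould and rack, free for putting the block down. Origin at the centre of its underside (table height).
- dry1: finished block in the rack, same shape, size and colour as the casting; stays where it is
- dry2: the other finished block in the rack, same as dry1; stays where it is
- plate1: loose side plate of the mould, white plastic 26 x 94 x 10 mm, lying flat off one end of the mould; origin at the centre of its underside
- plate2: the other side plate, lying off the mould's other end
- brush: loose brush, 150 mm long, lying in front of the robot; origin under its middle
- knife: loose ink knife, 190 mm long, lying in front of the litho stone; origin under its middle
- bowl: white bowl, 120 mm across, 35 mm high; origin under its centre
- cup: lidded paper cup, 80 mm across, 112 mm high; origin under its centre

How it is judged (in metres and radians):
On the way:
1. the casting is lifted clear of the mould (z of casting in the frame of mould above 0.04 m and contact force between casting and mould below 0.1 N), for 0.1 s.
At the end, for the whole second after the job is handed in: The casting rests flat (within 0.1 rad, top side up) on the rack's board in the empty lane, between its two fences, along the lane (within 0.35 rad, either way round), its middle within 12 mm of the slip's middle along the lane and 10 mm across it, released and at rest (x of casting in the frame of slip between -0.012 and 0.012 m and y of casting in the frame of slip between -0.01 and 0.01 m and z of casting in the frame of slip between -0.004 and 0.004 m and angle between the x axis of casting and the x axis of slip, either way round below 0.35 rad and angle between casting's own z axis and vertical below 0.1 rad and linear speed of casting below 0.02 m/s); the robot touches nothing.
It fails at once if the casting is squeezed too hard: over 50 N a finger, both fingers together over 100 N (contact force between casting and the fingers above 100 N).
It fails at once if the casting is pressed or bumped with over 50 N against something (150 N in all while also held) (contact force between casting and mould above 50 N or contact force between casting and felt above 50 N or contact force between casting and rack above 50 N or contact force between casting and dry1 above 50 N or contact force between casting and dry2 above 50 N or (contact force between casting and the fingers below 1 N and contact force between casting and anything else above 50 N) or contact force between casting and anything else above 150 N).
It fails at once if the casting is dropped: it falls free, faster than 0.4 m/s (contact force between casting and anything else below 0.05 N and linear speed of casting above 0.4 m/s).
It fails at once if a finished block is moved more than 15 mm (distance of any of dry1, dry2 from where it was at the start of the episode above 0.015 m).
It fails at once if another loose thing is moved more than 30 mm (distance of any of plate1, plate2, brush, knife, bowl, cup from where it was at the start of the episode above 0.03 m).
It also fails if it takes over 64 s, if anything falls off the work surface, if the arm or the gripper's body presses on something with over 40 N, if the wrist force passes 120 N, or if a joint passes its speed limit or range.

ROBOT

A 6-joint arm with a two-finger parallel gripper is mounted at the origin on the work surface. World frame = base frame: x ahead of the robot, y to its left, z up, the work surface at z = 0. Lengths are in mm, angles in rad, forces in N, time in s.
With the tool pointing down it reaches from about 275 to 825 mm from the base axis. Payload 4.9 kg.
Tool frame: the origin (TCP) lies at the very end of the fingers, on their centre line; the grasp point (between the pads) lies 19 mm behind it; z points along the fingers, y is the line along which they close (so a half turn about z gives the same grasp; the last joint's range is limited). The gripper opens to 85 mm and grips with 20 to 120 N. Pads are 22 mm wide; open, the fingers measure 114 mm over their backs; the gripper's body (76 mm by 85 mm) begins 54 mm behind the grasp point. The pads swing forward as they close: fully open they stand 13 mm farther back than shut.
Start: joints at [-1.479, 0.326, -0.193, 1.052, 0, 1.437], TCP at [123.148, -536.053, 231.281] pointing down, gripper open.
Joint ranges: [-2.65, 2.65], [-0.97, 1.79], [-1.3, 1.35], [-1.93, 2.1], [-1.47, 1.37], [-3.14, 3.14]. Speed limits (rad/s): [2.57, 2.57, 3.14, 3.14, 3.14, 3.14].

INTERFACE

Orientations are given as [roll, pitch, yaw] about the fixed x, y, z axes, in that order (R = Rz(yaw) Ry(pitch) Rx(roll)).
In Python, from plant import manip gives the robot as it stands.
- The arm moves only by the shell command python3 -m crank 'ROWS'. ROWS is JSON, a list of rows, each a list of 5 numbers: the finger opening in m, from 0 to 0.0854, then the shift along the world's x, y, z in m, then the turn about the world's z in degrees. In form: [[jaw, x, y, z, twist], ...]. A call has 1 to 10 rows; each row shifts and turns the commanded pose from where the row before left it; what a row does not reach is not made up. A row lasts 1/10 s, in which the tool goes at most 50 mm and 8.59 degrees, less where a joint would pass 70% of its speed; a pose out of reach is approached as far as the arm can. A call is refused whole if a number of a shift passes 0.05 or a number of a turn 8.59, either way. A call with a gripper value outside its range is refused whole. The fingers move at their own pace and stop on an object; the grip force is fixed at half the most. Time passes only in rows, so rows that do not move let the fingers close. It gives the time, the measured TCP pose, the force, the opening and the grip force at its end, in the units of the state.
- manip.sense(): the state, without advancing time (a new reading comes with each control period).
- manip.grab_frame(name): name is "side" or "top" or "wrist"; returns a dict with "image" (384x512x3 uint8, red, green, blue), "depth" (384x512 float32, mm along the optical axis (not along the pixel's ray), 0 where there is no reading), "K" (3x3 intrinsics, pixels), "R" (3x3) and "t" (3): a world point X has camera coordinates R X + t. Camera axes: x right, y down, z forward; pixel columns grow to the right and rows downward; lengths in mm; the calibration is good to about 2 mm. A picture is of the moment at which its call begins.
- manip.job_done(): hands the job in; it is judged then, once.
The state is a dict: "time_s": time; "joint_positions": joint angles; "joint_velocities": joint speeds; "tau": joint torques, N m; "tcp_pos": TCP position; "orientation": TCP orientation; "ft_force": force on the tool from outside, world axes, zero at the start; "moment": the same for the moment, N m; "finger_gap": opening from 0.0 (shut) to 1.0 (fully open); "grip_force": force on a finger pad.
Only numpy, scipy, OpenCV 4.12 (cv2) and the standard library are available. Lean on these libraries where they do the work, as an engineer would, in place of code of your own. Each camera call takes 0.05 s, during which the arm holds its last target. There are 200 camera calls.

## Working session

There is one attempt and no reset: what is moved stays moved. The work goes in short steps, Python scripts to look and compute and a shell command to move; the robot and the scene stay as the last step left them, time stands still between calls to the robot, and variables do not carry over. Pictures are saved under pics/ and viewed, at most 13 in all, crops included, and the job is handed in when it is done.

```bash
mkdir -p pics; ls
python3 - <<'E'
from plant import manip
import cv2,numpy as np
for n in ["top","side"]:
    f=manip.grab_frame(n); cv2.imwrite(f"pics/{n}0.png",f["image"][...,::-1]); np.savez(f"/tmp/{n}0.npz",**f)
    print(n,f["K"].round(1).tolist(),f["R"].round(3).tolist(),f["t"].round(1))
print(manip.sense())
E
```

```text
pics
top [[401.1, 0.0, 250.1], [0.0, 401.1, 188.6], [0.0, 0.0, 1.0]] [[-0.011, -1.0, 0.007], [-0.985, 0.01, -0.17], [0.17, -0.009, -0.985]] [ -49.9  556.  1023.8]
side [[362.2, 0.0, 251.7], [0.0, 362.2, 192.8], [0.0, 0.0, 1.0]] [[0.993, -0.121, 0.012], [-0.048, -0.484, -0.874], [0.112, 0.867, -0.486]] [-560.8   45.8  915.6]
{'time_s': 0.1, 'joint_positions': array([-1.47916603e+00,  3.26878493e-01, -1.93490019e-01,  1.05201245e+00,
       -2.10475561e-05,  1.43661329e+00]), 'joint_velocities': array([ 0.00147785, -0.00113576,  0.00034708, -0.0006447 ,  0.00094144,
        0.00120866]), 'tau': array([ 9.28009176e-04, -4.44238865e+01,  2.63038105e+01,  7.94278661e-03,
       -9.68483823e-05, -5.51421181e-06]), 'tcp_pos': array([ 123.10946574, -535.50007269,  230.57306454]), 'orientation': array([-3.14001945e+00, -1.91134790e-04,  2.25813201e-01]), 'ft_force': array([-0.47430592,  0.67385562,  0.11316801]), 'moment': array([ 0.03176554,  0.04886292, -0.00349264]), 'grip_force': 0.0, 'finger_gap': 0.99587959723459}
```

View pics/top0.png

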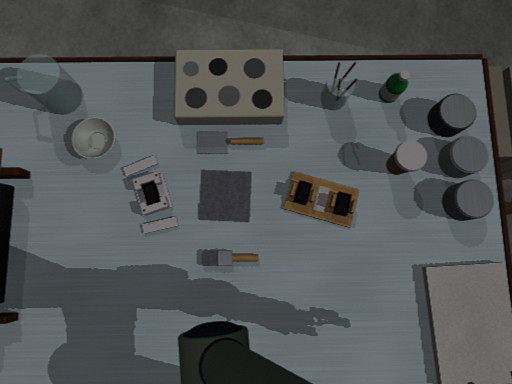

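View pics/side0.png

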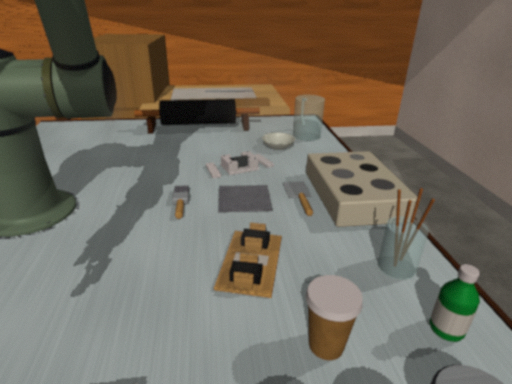

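The top view shows the mould with the black casting at about (152,193), felt (225,195), and the rack at (320,199) with dried blocks at (301,192) and (342,203). The empty lane with the slip is in the middle, at about (322,198). The side view agrees. Next I'll measure by masks.

```bash
cat > h.py <<'E'
import numpy as np,cv2
def ray(f,uv,z):
    "pixels (n,2) -> world points on the plane at height z"
    uv=np.atleast_2d(np.asarray(uv,float)); R,t,K=f["R"],f["t"],f["K"]
    d=np.c_[uv,np.ones(len(uv))]@np.linalg.inv(K).T@R; c=-R.T@t
    return c+d*((z-c[2])/d[:,2])[:,None]
def rects(f,mask,roi,z,amin):
    "min-area rectangles of mask blobs, in world mm on plane z"
    u0,v0,u1,v1=roi; m=np.zeros(mask.shape,np.uint8); m[v0:v1,u0:u1]=mask[v0:v1,u0:u1]
    out=[]
    for c in cv2.findContours(m,cv2.RETR_EXTERNAL,cv2.CHAIN_APPROX_NONE)[0]:
        if cv2.contourArea(c)<amin: continue
        p=ray(f,c[:,0],z)[:,:2].astype(np.float32)
        (x,y),(w,h),a=cv2.minAreaRect(p)
        if h>w: w,h,a=h,w,a+90
        out.append((round(x,1),round(y,1),round(w,1),round(h,1),round((a+90)%180-90,1),c[:,0].mean(0).round(0).tolist()))
    return out
E
python3 - <<'E'
from h import *
f=dict(np.load("/tmp/top0.npz")); im=f["image"]; hsv=cv2.cvtColor(im,cv2.COLOR_RGB2HSV)
V=hsv[...,2]; S=hsv[...,1]; H=hsv[...,0]
print("plates/mould", rects(f,(V>150)&(S<60),(115,150,185,240),10,20))
print("cast",rects(f,(V<60),(135,178,170,208),32,20))
wood=((S>90)&(H<25)&(V>60))
print("rack",rects(f,wood|(V<60),(270,160,370,235),8,300))
print("dry",rects(f,V<50,(280,165,362,230),32,20))
print("slip",rects(f,(S<60)&(V>110),(308,180,340,218),8,20))
print("felt",rects(f,(V<100),(192,160,260,228),4,500))
print(ray(f,[[152,193]],32), f["depth"][193,152], f["depth"][195,225])
a=cv2.resize(im[150:240,110:180],None,fx=7,fy=6,interpolation=2)[:540]; a=cv2.resize(im[155:235,115:185],(350,400),interpolation=2); b=cv2.resize(im[160:240,275:365],(450,400),interpolation=2)
cv2.imwrite("pics/crop1.png",np.hstack([a,b])[...,::-1])
E
```

```text
plates/mould []
cast [(548.7, 218.0, 61.3, 51.5, 18.5, [149.0, 192.0])]
rack [(531.4, -250.4, 190.1, 110.8, 73.5, [321.0, 199.0])]
dry [(515.6, -299.7, 63.1, 61.4, -9.4, [339.0, 204.0]), (544.8, -201.1, 63.6, 49.7, -18.1, [303.0, 193.0])]
slip []
felt [(544.9, 16.1, 148.4, 144.0, 86.9, [224.0, 196.0])]
[[548.70705423 209.21216266  32.        ]] 1084.9042 1112.4188
```

View pics/crop1.png

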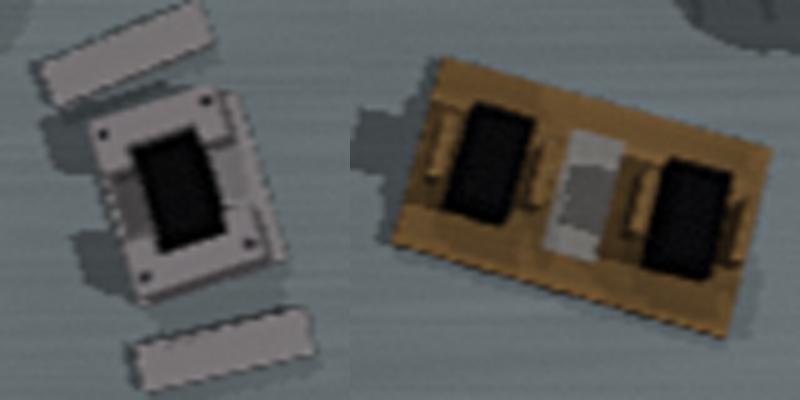

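The mould's cavity axis is tilted about +15°. The rack centre is near (531,-250) with its lane at about -16.5°. I'm moving above the mould for a close look, with a half turn on the way so the last joint stays in range.

```bash
python3 -m crank '[[0.0854,0.021,0.037,0.005,8.5],[0.0854,0.021,0.037,0.005,8.5],[0.0854,0.021,0.037,0.005,8.5],[0.0854,0.021,0.037,0.005,8.5],[0.0854,0.021,0.037,0.005,8.5],[0.0854,0.021,0.037,0.005,8.5],[0.0854,0.021,0.037,0.005,8.5],[0.0854,0.021,0.037,0.005,8.5],[0.0854,0.021,0.037,0.005,8.5],[0.0854,0.021,0.037,0.005,8.5]]'
python3 -m crank '[[0.0854,0.021,0.037,0.005,8.5],[0.0854,0.021,0.037,0.005,8.5],[0.0854,0.021,0.037,0.005,8.5],[0.0854,0.021,0.037,0.005,8.5],[0.0854,0.021,0.037,0.005,8.5],[0.0854,0.021,0.037,0.005,8.5],[0.0854,0.021,0.037,0.005,8.5],[0.0854,0.021,0.037,0.005,8.5],[0.0854,0.021,0.037,0.005,8.5],[0.0854,0.021,0.037,0.005,8.5]]'
python3 -m crank '[[0.0854,0,0,0,8.5],[0.0854,0,0,0,1.5],[0.0854,0,0,0,0]]'
python3 - <<'E'
from plant import manip
import cv2,numpy as np
f=manip.grab_frame("wrist"); cv2.imwrite("pics/w1.png",f["image"][...,::-1]); np.savez("/tmp/w1.npz",**f)
s=manip.sense();print(s["tcp_pos"],s["orientation"],s["joint_positions"],(-f["R"].T@f["t"]).round(1))
E
```

```text
time_s: 1.1
tcp_pos: [333.5, -164.4, 281.4]
orientation: [3.142, 0.0, 1.715]
ft_force: [2.1, -1.2, -0.4]
finger_gap: 1.002
grip_force: 0.0
time_s: 2.1
tcp_pos: [543.5, 205.6, 331.0]
orientation: [-3.141, -0.001, -3.084]
ft_force: [-0.3, -1.6, 0.2]
finger_gap: 0.998
grip_force: 0.0
time_s: 2.4
tcp_pos: [542.7, 203.7, 330.8]
orientation: [-3.141, -0.001, -2.918]
ft_force: [0.2, -0.1, 0.8]
finger_gap: 1.001
grip_force: 0.0
[542.68857043 203.38235236 331.0467443 ] [-3.14148345e+00 -8.40511047e-04 -2.91882191e+00] [ 2.31281719e-01  3.42104969e-01  8.34573433e-02  1.31299011e+00
 -1.02046848e-04  8.51096925e-03] [466.1 186.2 472.2]
```

View pics/w1.png

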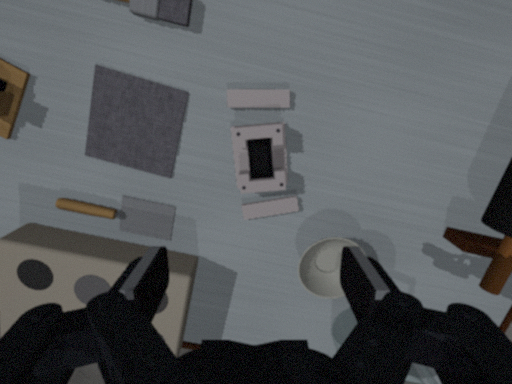

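The wrist view shows the mould at (260,158) with the casting at its middle, the felt at (135,120), and the plates at (258,98) and (270,208). I'll measure the casting in both views.

Run:
```python
from h import *
w=dict(np.load("/tmp/w1.npz")); t=dict(np.load("/tmp/top0.npz"))
V=w["image"].max(2); Vt=t["image"].max(2)
for th in (45,60): print("w cast",rects(w,V<th,(244,132,275,184),32,20))
print("w mould", rects(w,V>115,(228,118,292,196),8,100), rects(w,V>135,(228,118,292,196),36,100))
for th in (25,35,45): print("t cast",rects(t,Vt<th,(139,178,165,208),32,20))
print("w felt",rects(w,V<95,(80,60,195,180),4,800))
print(V[150:166:3,228:292:4], Vt[193,130:175:2])
```

```text
w cast [(549.3, 214.0, 59.0, 34.5, 17.7, [260.0, 158.0])]
w cast [(549.3, 213.7, 60.4, 37.0, 19.0, [260.0, 158.0])]
w mould [(554.7, 211.4, 123.8, 93.1, 11.3, [252.0, 158.0])] []
t cast [(550.2, 213.4, 57.8, 36.4, 18.2, [150.0, 193.0])]
t cast [(550.2, 213.4, 60.1, 37.2, 19.5, [150.0, 193.0])]
t cast [(549.9, 214.3, 59.6, 40.9, 18.5, [150.0, 193.0])]
w felt [(544.8, 16.2, 142.4, 139.2, 86.8, [135.0, 121.0])]
[[121 124 129 130 127  46  15  32  20  18  20  80  85  88 112  93]
 [122 120 126 121 122  64  22  18  22  29  20  71  86  87 100  92]
 [123 126 128 120 119  81  20  14  23  24   7  70  84  84 106  93]
 [126 119 131 121 118  96  14  31  18  19  19  65  84  86 101  92]
 [120 116 129 116 118  98  13  24  15  17   5  61  88  83 102  87]
 [122 124 130 121 120 100  14   5  19  23  32  45  87  84 101  87]] [112 112  97  67  75  68  69  15   8  12  11  11  13   4  35 108 104 111
 121 117 114 112 112]
```

```bash
python3 -m crank '[[0.0854,0.0015,0.002,-0.04,1.1],[0.0854,0.0015,0.002,-0.04,1.1],[0.0854,0.0015,0.002,-0.04,1.1],[0.0854,0.0015,0.002,-0.04,1.1],[0.0854,0.001,0.002,-0.04,1.1],[0.0854,0,0,0,0],[0.0854,0,0,0,0]]'
python3 - <<'E'
from plant import manip
from h import *
w=manip.grab_frame("wrist"); cv2.imwrite("pics/w2.png",w["image"][...,::-1]); np.savez("/tmp/w2.npz",**w)
V=w["image"].max(2)
u=w["K"]@(w["R"]@[549.5,213.7,32]+w["t"]); u=(u/u[2])[:2].round().astype(int); print(u)
r=(u[0]-50,u[1]-50,u[0]+50,u[1]+60)
for th in (45,60): print(rects(w,V<th,r,32,200))
s=manip.sense();print(s["tcp_pos"],s["orientation"])
E
```

```text
time_s: 3.15
tcp_pos: [549.8, 213.2, 131.9]
orientation: [3.142, -0.001, -2.822]
ft_force: [0.3, -0.4, 0.4]
finger_gap: 0.999
grip_force: 0.0
[255 194]
[(548.6, 214.3, 59.0, 35.7, 17.2, [256.0, 192.0])]
[(549.2, 214.0, 60.2, 37.7, 18.3, [255.0, 192.0])]
[551.11678849 213.62382001 133.26853054] [-3.14137965e+00  2.06783232e-03 -2.82171662e+00]
```

View pics/w2.png

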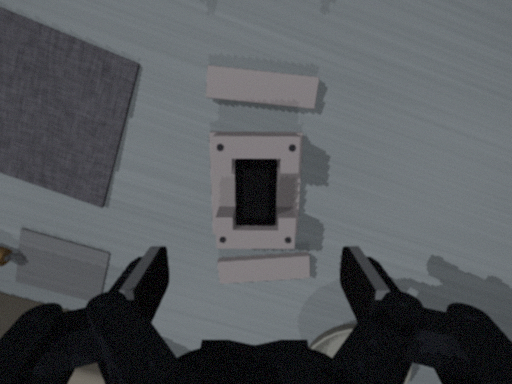

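The view shows the mould squared to the tool, with the casting at (256,192) and the open sides clear. Descending.

```bash
python3 -m crank '[[0.06,-0.001,0,-0.03,0],[0.06,0,0,-0.03,0],[0.055,0,0,-0.025,0],[0.055,0,0,-0.02,0],[0.055,0,0,-0.01,0],[0.055,0,0,-0.005,0],[0.05,0,0,0,0],[0.045,0,0,0,0],[0.041,0,0,0,0],[0.041,0,0,0,0]]'
```

```text
time_s: 4.2
tcp_pos: [549.8, 214.1, 12.1]
orientation: [-3.141, 0.001, -2.82]
ft_force: [0.1, -0.0, 1.0]
finger_gap: 0.478
grip_force: 0.0
```

```bash
python3 -m crank '[[0.039,0,0,0,0],[0.038,0,0,0,0],[0.037,0,0,0,0],[0.0365,0,0,0,0],[0.0365,0,0,0,0]]'; python3 -m crank '[[0.036,0,0,0,0],[0.036,0,0,0,0]]'; python3 -m crank '[[0.0357,0,0,0,0],[0.0357,0,0,0,0]]'
```

```text
time_s: 4.7
tcp_pos: [549.1, 214.0, 11.3]
orientation: [3.141, -0.0, -2.82]
ft_force: [0.4, 0.1, 0.4]
finger_gap: 0.426
grip_force: 0.1
time_s: 4.9
tcp_pos: [549.1, 214.0, 11.3]
orientation: [3.141, -0.0, -2.82]
ft_force: [-0.5, 0.7, 0.2]
finger_gap: 0.421
grip_force: 2.4
time_s: 5.1
tcp_pos: [549.1, 214.0, 11.3]
orientation: [3.141, -0.0, -2.82]
ft_force: [0.2, 0.4, 0.8]
finger_gap: 0.414
grip_force: 8.4
```

Contact, and the force grows gently with the jaw command. I'll step to about 20-25 N.

```bash
python3 -m crank '[[0.0354,0,0,0,0],[0.0354,0,0,0,0]]'; python3 -m crank '[[0.0352,0,0,0,0],[0.0352,0,0,0,0]]'
```

```text
time_s: 5.3
tcp_pos: [549.1, 214.0, 11.3]
orientation: [3.141, 0.0, -2.82]
ft_force: [-0.2, 0.3, 1.4]
finger_gap: 0.417
grip_force: 15.2
time_s: 5.5
tcp_pos: [549.1, 214.0, 11.4]
orientation: [3.141, -0.0, -2.82]
ft_force: [-0.8, 0.8, 2.0]
finger_gap: 0.415
grip_force: 20.0
```

```bash
python3 -m crank '[[0.0351,0,0,0.002,0],[0.0351,0,0,0.004,0],[0.0351,0,0,0.006,0],[0.0351,0,0,0.008,0],[0.0351,0,0,0.01,0],[0.0351,0,0,0.01,0],[0.0351,0,0,0.015,0],[0.0351,0,0,0.02,0],[0.0351,0,0,0.015,0],[0.0351,0,0,0,0]]'
python3 - <<'E'
from plant import manip
from h import *
w=manip.grab_frame("wrist"); cv2.imwrite("pics/w3.png",w["image"][...,::-1]); np.savez("/tmp/w3.npz",**w)
s=manip.sense();print(s["tcp_pos"],s["grip_force"])
E
```

```text
time_s: 6.5
tcp_pos: [551.1, 214.5, 104.3]
orientation: [-3.141, 0.005, -2.82]
ft_force: [-0.2, -1.1, -0.7]
finger_gap: 0.421
grip_force: 22.4
[550.30248204 214.22823999 102.89076278] 22.432266175746918
```

View pics/w3.png

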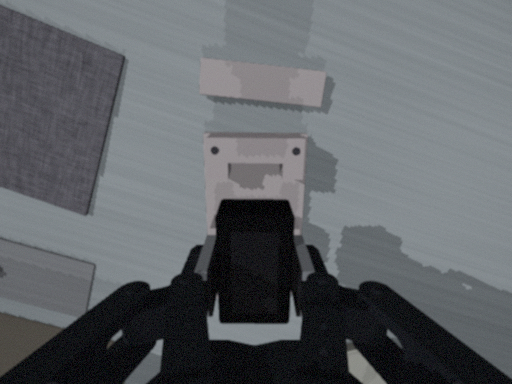

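Casting is held level, at (255,265), and clear of the mould. Carrying it to the felt, turning to the rack's lane angle on the way.

```bash
python3 -m crank '[[0.0351,0,-0.015,0,-2],[0.0351,-0.001,-0.025,0,-4.4],[0.0351,-0.001,-0.03,0,-4.4],[0.0351,-0.001,-0.03,0,-4.4],[0.0351,-0.001,-0.03,0,-4.4],[0.0351,0,-0.03,0,-4.4],[0.0351,0,-0.02,0,-4.4],[0.0351,0,-0.01,0,-4.4],[0.0351,0,-0.008,0,-2],[0.0351,0,0,0,0]]'
python3 -m crank '[[0.0351,0,0,-0.01,0],[0.0351,0,0,-0.02,0],[0.0351,0,0,-0.02,0],[0.0351,0,0,-0.015,0],[0.0351,0,0,-0.01,0],[0.0351,0,0,-0.006,0],[0.0351,0,0,-0.003,0],[0.0351,0,0,0,0],[0.0351,0,0,0,0]]'
```

```text
time_s: 7.55
tcp_pos: [544.4, 14.6, 100.5]
orientation: [-3.141, -0.001, 2.854]
ft_force: [-0.4, 0.3, 0.5]
finger_gap: 0.416
grip_force: 22.4
time_s: 8.45
tcp_pos: [545.6, 15.9, 17.8]
orientation: [3.141, 0.001, 2.856]
ft_force: [0.5, -1.2, -0.4]
finger_gap: 0.417
grip_force: 22.5
```

```bash
python3 -m crank '[[0.0351,0,0,-0.004,0],[0.0351,0,0,-0.003,0],[0.0351,0,0,-0.001,0],[0.0351,0,0,0,0]]'; python3 -m crank '[[0.0351,0,0,-0.001,0],[0.0351,0,0,0,0]]'; python3 -m crank '[[0.0351,0,0,-0.0007,0],[0.0351,0,0,0,0]]'
```

```text
time_s: 8.85
tcp_pos: [544.9, 15.9, 9.1]
orientation: [-3.142, -0.0, 2.856]
ft_force: [-0.2, -0.7, -0.5]
finger_gap: 0.415
grip_force: 22.5
time_s: 9.05
tcp_pos: [545.1, 16.0, 8.2]
orientation: [-3.142, -0.0, 2.856]
ft_force: [0.6, 0.3, -0.8]
finger_gap: 0.419
grip_force: 22.5
time_s: 9.25
tcp_pos: [545.1, 16.0, 7.6]
orientation: [-3.142, -0.0, 2.856]
ft_force: [0.3, -0.4, -1.4]
finger_gap: 0.417
grip_force: 22.5
```

```bash
python3 -m crank '[[0.0351,0,0,-0.0005,0],[0.0351,0,0,0,0]]';  python3 -m crank '[[0.0351,0,0,-0.0005,0],[0.0351,0,0,0,0]]'
```

```text
time_s: 9.45
tcp_pos: [545.2, 15.9, 7.4]
orientation: [3.142, 0.0, 2.856]
ft_force: [-1.3, 0.6, 2.9]
finger_gap: 0.418
grip_force: 22.8
time_s: 9.65
tcp_pos: [545.2, 15.9, 7.3]
orientation: [3.142, 0.0, 2.856]
ft_force: [-3.1, -0.8, 7.9]
finger_gap: 0.418
grip_force: 23.5
```

It's down with a light touch. Releasing, rising, turning 90° and looking.

```bash
python3 -m crank '[[0.0357,0,0,0,0],[0.037,0,0,0,0],[0.042,0,0,0,0],[0.05,0,0,0,0],[0.055,0,0,0.01,0],[0.055,0,0,0.04,0],[0.07,0,0,0.05,0],[0.0854,0,0,0.02,8.5],[0.0854,0,0,0,8.5],[0.0854,0,0,0,8.5]]'
python3 -m crank '[[0.0854,0,0,0,8.5],[0.0854,0,0,0,8.5],[0.0854,0,0,0,8.5],[0.0854,0,0,0,8.5],[0.0854,0,0,0,8.5],[0.0854,0,0,0,8.5],[0.0854,0,0,0,8.5],[0.0854,0,0,0,5],[0.0854,0,0,0,0],[0.0854,0,0,0,0]]'
python3 - <<'E'
from plant import manip
from h import *
w=manip.grab_frame("wrist"); cv2.imwrite("pics/w4.png",w["image"][...,::-1]); np.savez("/tmp/w4.npz",**w)
V=w["image"].max(2)
u=w["K"]@(w["R"]@[545,16,28]+w["t"]); u=(u/u[2])[:2].round().astype(int); print(u)
r=(u[0]-50,u[1]-50,u[0]+50,u[1]+60)
for th in (30,40,50): print(rects(w,V<th,r,28,200))
s=manip.sense();print(s["tcp_pos"],s["orientation"])
E
```

```text
time_s: 10.65
tcp_pos: [546.1, 15.9, 128.6]
orientation: [-3.141, 0.003, -2.976]
ft_force: [-0.5, -0.7, -0.2]
finger_gap: 0.995
grip_force: 0.0
time_s: 11.65
tcp_pos: [545.3, 15.9, 127.0]
orientation: [-3.141, 0.0, -1.858]
ft_force: [-0.5, -0.1, 0.8]
finger_gap: 1.001
grip_force: 0.0
[254 194]
[(545.2, 11.8, 58.0, 39.1, -16.5, [252.0, 189.0])]
[(545.0, 11.9, 58.7, 39.1, -16.5, [252.0, 190.0])]
[(545.2, 12.3, 59.0, 40.0, -16.5, [252.0, 189.0])]
[545.22283208  15.95029711 126.92868104] [-3.14124346e+00  8.95851646e-05 -1.85798354e+00]
```

View pics/w4.png

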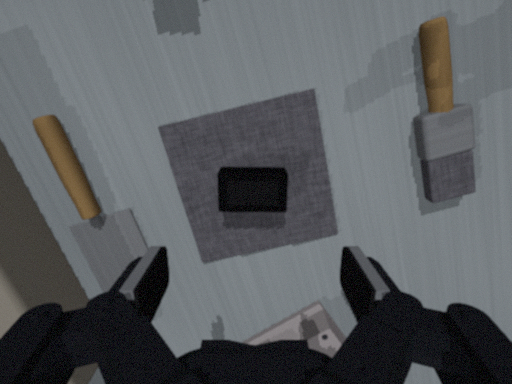

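The casting lies at (252,190) in the middle of the felt, top up and squared between the open fingers. Descending over its ends.

```bash
python3 -m crank '[[0.0854,0,0,-0.03,0],[0.0854,0,0,-0.03,0],[0.0854,0,0,-0.025,0],[0.08,0,0,-0.02,0],[0.075,0,0,-0.01,0],[0.07,0,0,-0.005,0],[0.066,0,0,0,0],[0.064,0,0,0,0],[0.062,0,0,0,0],[0.062,0,0,0,0]]'; python3 -m crank '[[0.061,0,0,0,0],[0.0605,0,0,0,0],[0.06,0,0,0,0],[0.06,0,0,0,0]]';python3 -m crank '[[0.0597,0,0,0,0],[0.0597,0,0,0,0]]'
```

```text
time_s: 12.7
tcp_pos: [546.0, 15.9, 7.5]
orientation: [-3.14, 0.0, -1.856]
ft_force: [0.8, 0.3, -0.0]
finger_gap: 0.724
grip_force: 0.3
time_s: 13.1
tcp_pos: [545.4, 15.9, 6.7]
orientation: [-3.141, 0.0, -1.856]
ft_force: [0.3, -0.8, 0.2]
finger_gap: 0.705
grip_force: 0.4
time_s: 13.3
tcp_pos: [545.3, 15.9, 6.7]
orientation: [-3.141, 0.0, -1.856]
ft_force: [1.0, 0.5, 2.8]
finger_gap: 0.7
grip_force: 7.9
```

```bash
python3 -m crank '[[0.0594,0,0,0,0],[0.0594,0,0,0,0]]';  python3 -m crank '[[0.0591,0,0,0,0],[0.0591,0,0,0,0]]'; python3 -m crank '[[0.0591,0,0,0.002,0],[0.0591,0,0,0.004,0],[0.0591,0,0,0.008,0],[0.0591,0,0,0.015,0],[0.0591,0,0,0.025,0],[0.0591,0,0,0.025,0],[0.0591,0,0,0.015,0],[0.0591,0,0,0.006,0],[0.0591,0,0,0,0]]'
python3 - <<'E'
from plant import manip
from h import *
s=manip.sense();print(s["tcp_pos"],s["orientation"])
f=manip.grab_frame("top");np.savez("/tmp/t5.npz",**f)
w=manip.grab_frame("wrist");np.savez("/tmp/w5.npz",**w)
a=f["image"][160:240,275:365]; a=cv2.resize(a,(450,400),interpolation=2); b=cv2.resize(w["image"],(350,400)) 
cv2.imwrite("pics/c5.png",np.hstack([a,b])[...,::-1])
for f in (dict(np.load("/tmp/top0.npz")),f):
  im=f["image"]; V=im.max(2); S=cv2.cvtColor(im,cv2.COLOR_RGB2HSV)[...,1]; H=cv2.cvtColor(im,cv2.COLOR_RGB2HSV)[...,0]
  print("rack",rects(f,((S>90)&(H<25)&(V>60))|(V<60),(275,165,365,232),8,300))
  for th in (20,30,40): print("dry",rects(f,V<th,(280,165,362,230),32,50))
  print("slip",[rects(f,(S<60)&(V>v),(308,182,337,216),8,20) for v in (70,80,90)])
E
```

```text
time_s: 13.5
tcp_pos: [545.4, 15.9, 6.8]
orientation: [-3.141, 0.0, -1.856]
ft_force: [0.7, 0.2, 4.1]
finger_gap: 0.701
grip_force: 15.6
time_s: 13.7
tcp_pos: [545.4, 15.9, 6.8]
orientation: [-3.141, 0.0, -1.856]
ft_force: [-0.4, 0.2, 4.6]
finger_gap: 0.699
grip_force: 23.2
time_s: 14.6
tcp_pos: [545.6, 15.9, 107.5]
orientation: [-3.14, 0.0, -1.856]
ft_force: [0.2, -0.1, -0.9]
finger_gap: 0.695
grip_force: 23.4
[545.61937416  15.92292924 107.47057864] [-3.14003903e+00  3.16289737e-04 -1.85634415e+00]
rack [(531.4, -250.4, 190.1, 110.8, 73.5, [321.0, 199.0])]
dry [(514.4, -302.9, 60.1, 36.8, -15.4, [342.0, 204.0]), (546.0, -196.6, 60.5, 34.4, -17.7, [302.0, 193.0])]
dry [(514.2, -304.2, 61.6, 39.5, -15.7, [342.0, 204.0]), (546.3, -197.4, 61.3, 35.9, -18.8, [302.0, 193.0])]
dry [(513.3, -307.4, 62.6, 48.1, -14.9, [343.0, 204.0]), (546.2, -197.6, 63.1, 38.0, -18.1, [302.0, 193.0])]
slip [[(532.5, -252.6, 69.4, 30.5, -15.7, [321.0, 199.0])], [(532.5, -252.6, 69.4, 30.5, -15.7, [320.0, 198.0])], [(532.7, -252.3, 69.2, 29.5, -17.2, [320.0, 198.0])]]
rack [(531.7, -251.8, 187.8, 109.5, 73.5, [321.0, 199.0])]
dry [(514.2, -303.2, 60.2, 36.4, -15.7, [342.0, 204.0]), (546.3, -196.9, 59.7, 34.2, -17.7, [302.0, 192.0])]
dry [(514.5, -304.0, 60.9, 38.9, -15.4, [342.0, 204.0]), (546.0, -197.2, 61.0, 35.5, -17.4, [302.0, 193.0])]
dry [(513.9, -305.7, 61.6, 45.7, -13.4, [343.0, 204.0]), (546.1, -196.8, 62.5, 37.3, -16.9, [302.0, 193.0])]
slip [[(532.5, -252.6, 69.4, 30.5, -15.7, [321.0, 199.0])], [(532.5, -252.6, 69.4, 30.5, -15.7, [321.0, 199.0])], [(532.5, -252.6, 69.4, 30.5, -15.7, [320.0, 198.0])]]
```

View pics/c5.png

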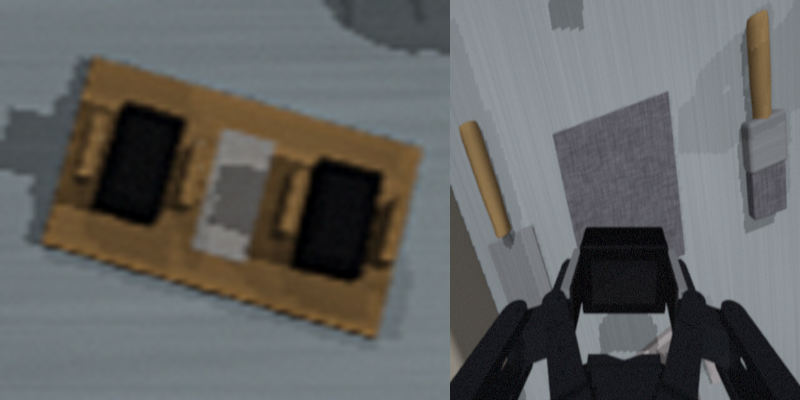

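The casting is held by its ends. The slip is at about (532.5,-252), with the lane at -16.5°. I'm going partway, so the wrist camera looks straight down on the rack, to refine the lane position.

```bash
python3 -m crank '[[0.0591,0,-0.01,0,0],[0.0591,0,-0.02,0,0],[0.0591,0,-0.03,0,0],[0.0591,0,-0.03,0,0],[0.0591,0,-0.03,0,0],[0.0591,0,-0.02,0,0],[0.0591,0,-0.015,0,0],[0.0591,0,-0.01,0,0],[0.0591,0,0,0,0],[0.0591,0,0,0,0]]'
python3 - <<'E'
from plant import manip
from h import *
s=manip.sense();print(s["tcp_pos"],s["orientation"])
w=manip.grab_frame("wrist");np.savez("/tmp/w6.npz",**w)
cv2.imwrite("pics/w6.png",w["image"][...,::-1])
im=w["image"]; V=im.max(2); S=cv2.cvtColor(im,cv2.COLOR_RGB2HSV)[...,1]
u=[(lambda p:(p/p[2])[:2].round())(w["K"]@(w["R"]@np.array(q)+w["t"])) for q in [(532,-252,8),(514,-303,32),(546,-197,32)]]; print(u)
c=u[0].astype(int); r=(c[0]-70,c[1]-40,c[0]+70,c[1]+40)
print("slip",[rects(w,(S<60)&(V>v),r,8,100) for v in (70,85,100)])
for k in (1,2):
  c=u[k].astype(int); print("dry",rects(w,V<35,(max(0,c[0]-60),max(0,c[1]-45),c[0]+60,c[1]+45),32,200))
E
```

```text
time_s: 15.7
tcp_pos: [544.9, -148.5, 106.3]
orientation: [3.141, 0.0, -1.856]
ft_force: [-0.3, 0.2, 0.2]
finger_gap: 0.698
grip_force: 23.4
[ 544.91888043 -148.54260886  106.32060775] [ 3.14088905e+00  4.87163651e-04 -1.85606405e+00]
[array([231.,  63.]), array([230., -37.]), array([233., 144.])]
slip [[(531.6, -252.9, 70.3, 30.1, -16.4, [231.0, 61.0])], [(531.6, -252.9, 70.3, 30.1, -16.4, [231.0, 61.0])], [(531.6, -252.9, 70.3, 30.1, -16.4, [231.0, 61.0])]]
dry []
dry [(547.2, -199.9, 57.8, 35.4, -17.9, [230.0, 140.0])]
```

View pics/w6.png

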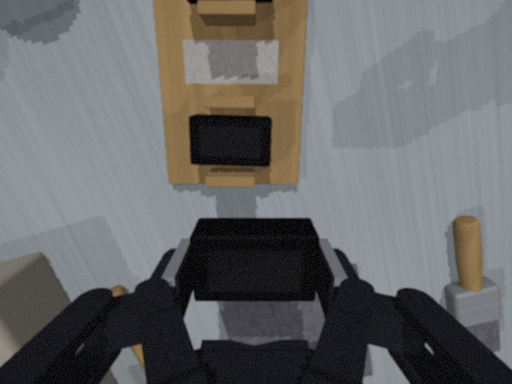

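The slip is centred at (231,61), which gives (531.6,-252.9) and -16.4°, agreeing with the top view. Moving over the lane and lowering to just above the fences.

```bash
python3 -m crank '[[0.0591,-0.001,-0.01,0,0],[0.0591,-0.002,-0.02,0,0],[0.0591,-0.003,-0.025,0,0],[0.0591,-0.003,-0.022,0,0],[0.0591,-0.002,-0.015,0,0],[0.0591,-0.002,-0.008,0,0],[0.0591,0,-0.004,-0.01,0],[0.0591,0,0,-0.02,0],[0.0591,0,0,-0.015,0],[0.0591,0,0,-0.007,0]]'
python3 -m crank '[[0.0591,0,0,0,0],[0.0591,0,0,0,0]]'
python3 - <<'E'
from plant import manip
from h import *
s=manip.sense();print(s["tcp_pos"],s["orientation"])
a=manip.grab_frame("side"); w=manip.grab_frame("wrist"); np.savez("/tmp/w7.npz",**w); np.savez("/tmp/s7.npz",**a)
cv2.imwrite("pics/c7.png",np.hstack([cv2.resize(a["image"][205:305,190:310],(480,400),interpolation=2),cv2.resize(w["image"][150:350,160:350],(320,400))])[...,::-1])
E
```

```text
time_s: 16.75
tcp_pos: [531.0, -251.5, 52.4]
orientation: [3.139, 0.001, -1.855]
ft_force: [-0.4, 0.7, -0.7]
finger_gap: 0.7
grip_force: 23.4
time_s: 16.95
tcp_pos: [532.4, -252.7, 54.7]
orientation: [-3.141, 0.0, -1.856]
ft_force: [-0.5, -0.2, -1.5]
finger_gap: 0.691
grip_force: 23.4
[ 532.41259639 -252.72861609   54.74301908] [-3.14149206e+00  9.42849459e-05 -1.85572516e+00]
```

View pics/c7.png

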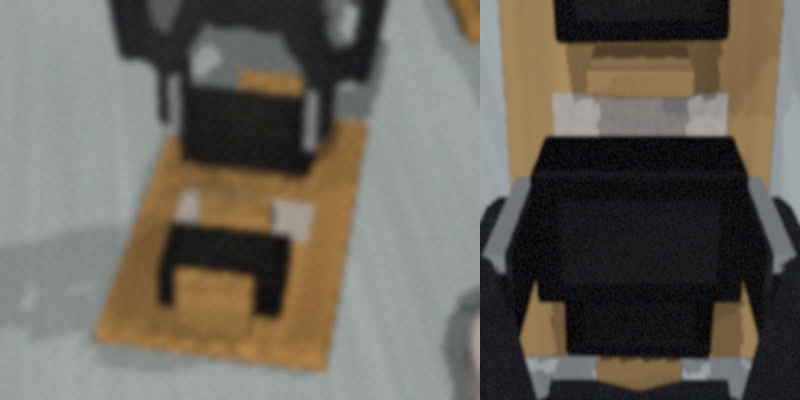

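The side and wrist crops show the casting level over the middle lane, square with the slip. Lowering past the fence tops in small steps.

```bash
python3 -m crank '[[0.0591,0,0,-0.006,0],[0.0591,0,0,-0.004,0],[0.0591,0,0,-0.0015,0],[0.0591,0,0,0,0]]'; python3 -m crank '[[0.0591,0,0,-0.001,0],[0.0591,0,0,-0.001,0],[0.0591,0,0,0,0]]';python3 -m crank '[[0.0591,0,0,-0.001,0],[0.0591,0,0,-0.001,0],[0.0591,0,0,0,0]]'
```

```text
time_s: 17.45
tcp_pos: [531.8, -252.9, 42.7]
orientation: [3.141, 0.0, -1.856]
ft_force: [0.8, -0.5, 0.4]
finger_gap: 0.695
grip_force: 23.4
time_s: 17.75
tcp_pos: [532.1, -253.0, 41.0]
orientation: [3.141, 0.0, -1.856]
ft_force: [-0.6, 0.4, -0.3]
finger_gap: 0.701
grip_force: 23.4
time_s: 18.05
tcp_pos: [532.0, -253.0, 38.9]
orientation: [3.141, 0.0, -1.856]
ft_force: [-1.0, -0.1, -1.1]
finger_gap: 0.696
grip_force: 23.4
```

Past the fence tops without contact. Continuing to just above the board.

```bash
python3 -m crank '[[0.0591,0,0,-0.004,0],[0.0591,0,0,-0.005,0],[0.0591,0,0,-0.006,0],[0.0591,0,0,-0.005,0],[0.0591,0,0,-0.003,0],[0.0591,0,0,-0.002,0],[0.0591,0,0,-0.001,0],[0.0591,0,0,0,0]]'; python3 -m crank '[[0.0591,0,0,-0.001,0],[0.0591,0,0,0,0]]'; python3 -m crank '[[0.0591,0,0,-0.0006,0],[0.0591,0,0,0,0]]'
```

```text
time_s: 18.85
tcp_pos: [532.1, -253.1, 13.0]
orientation: [3.142, 0.0, -1.856]
ft_force: [0.7, 0.1, -1.2]
finger_gap: 0.693
grip_force: 23.4
time_s: 19.05
tcp_pos: [532.2, -253.1, 12.2]
orientation: [-3.141, -0.0, -1.856]
ft_force: [-0.6, -0.7, -1.2]
finger_gap: 0.695
grip_force: 23.4
time_s: 19.25
tcp_pos: [532.2, -253.0, 11.5]
orientation: [-3.142, -0.0, -1.856]
ft_force: [-0.7, 0.2, -0.1]
finger_gap: 0.694
grip_force: 23.4
```

```bash
python3 -m crank '[[0.0591,0,0,-0.0005,0],[0.0591,0,0,0,0]]'; python3 -m crank '[[0.0591,0,0,-0.0003,0],[0.0591,0,0,0,0]]'
```

```text
time_s: 19.45
tcp_pos: [532.1, -253.0, 10.9]
orientation: [3.141, 0.0, -1.856]
ft_force: [-0.0, -0.2, -1.7]
finger_gap: 0.694
grip_force: 23.4
time_s: 19.65
tcp_pos: [532.1, -253.1, 10.9]
orientation: [-3.142, -0.0, -1.856]
ft_force: [-1.8, 1.0, 2.0]
finger_gap: 0.696
grip_force: 23.6
```

It's touching the board. Releasing and rising straight up.

```bash
python3 -m crank '[[0.0597,0,0,0,0],[0.061,0,0,0,0],[0.064,0,0,0,0],[0.07,0,0,0,0],[0.072,0,0,0,0],[0.072,0,0,0.01,0],[0.072,0,0,0.03,0],[0.072,0,0,0.04,0],[0.072,0,0,0.04,0]]'; python3 -m crank '[[0.072,0,0.045,0,0],[0.072,0,0.045,0,0],[0.072,0,0.03,0,0],[0.072,0,0,0,0]]'
python3 - <<'E'
from plant import manip
from h import *
w=manip.grab_frame("wrist"); im=w["image"]; V=im.max(2); S=cv2.cvtColor(im,cv2.COLOR_RGB2HSV)[...,1]
c=w["K"]@(w["R"]@np.array([532,-252.5,32])+w["t"]); c=(c/c[2])[:2].round().astype(int); print(c)
print(rects(w,V<35,(c[0]-60,max(0,c[1]-32),c[0]+60,c[1]+32),32,200))
a=manip.grab_frame("side")
cv2.imwrite("pics/c8.png",np.hstack([cv2.resize(a["image"][205:305,190:310],(400,340),interpolation=2),cv2.resize(im[:250,100:394],(400,340))])[...,::-1])
s=manip.sense();print(s["tcp_pos"],s["ft_force"],s["grip_force"])
E
```

```text
time_s: 20.55
tcp_pos: [531.8, -252.8, 132.3]
orientation: [3.141, 0.0, -1.856]
ft_force: [0.6, -1.0, 0.4]
finger_gap: 0.842
grip_force: 0.0
time_s: 20.95
tcp_pos: [531.6, -129.4, 131.6]
orientation: [3.141, 0.001, -1.852]
ft_force: [0.3, -0.1, -0.2]
finger_gap: 0.839
grip_force: 0.0
[206  41]
[(531.0, -252.2, 58.0, 37.0, -16.5, [208.0, 39.0])]
[ 532.4992292  -132.68562851  131.49986792] [ 0.30570496 -1.13845409 -0.14509637] 0.0
```

View pics/c8.png

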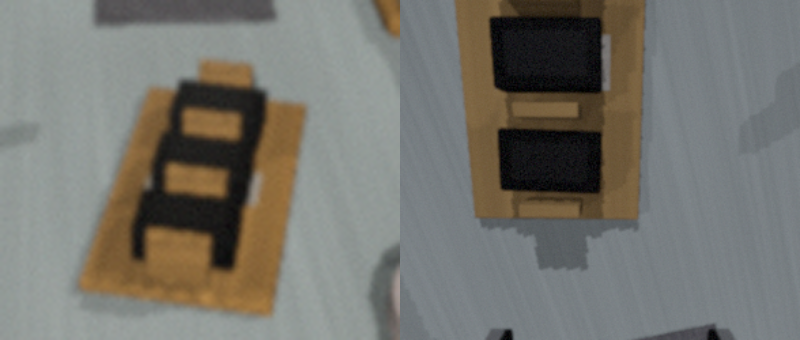

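The casting lies flat in the middle lane, aligned with its neighbours, with its centre within about 1 mm of the slip's. Handing in.

```bash
python3 -c "
from plant import manip
print(manip.job_done())"
```

```text
the job is handed in; nothing more can be done
None
```

I moved the casting from the mould to the empty rack lane by way of the felt, where I changed grip; it lies flat and released, about 1 mm from the slip's middle by the last wrist view, with grip readings no higher than about 24 N a finger, and the job is handed in (no verdict was returned).

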